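# Feel the gap of the engraving clamp with a taper gauge

## Robot

A 6-joint arm with a two-finger parallel gripper is mounted at the origin on the work surface. World frame = base frame: x ahead of the robot, y to its left, z up, the work surface at z = 0. Lengths are in m, angles in degrees, forces in N, time in s.
With the tool pointing down it reaches from about 0.4 to 0.825 m from the base axis. Payload 7 kg.
Tool frame: the origin (TCP) lies midway between the tips of the shut fingers; the grasp point (between the pads) lies 19 mm behind it; z points along the fingers, y is the direction in which the jaws open and shut (so a half turn about z gives the same grasp; the last joint's range is limited). The gripper opens to 88 mm and grips with 3 to 60 N. Pads are 19 mm wide; open, the fingers measure 130 mm over their backs; the gripper's body (78 mm by 193 mm) begins 47 mm behind the grasp point.
Start: joints at [-47.263, 20.546, 0.682, 0, -70.136, -16.507], TCP at [0.298, -0.605, 0.227] pointing down, gripper open.
Joint ranges: [-176.03, 176.03], [-82.01, 121.73], [-58.28, 71.71], [-173.87, 95.51], [-174.79, -0.11], [-173.66, 173.66]. Speed limits (degrees/s): [136.94, 136.94, 172.46, 180, 180, 180].

## Interface

Orientations are given as a 3x3 rotation matrix whose columns are the frame's x, y, z axes.
In Python, from rig import robot gives the robot as it stands. Calls block until the motion is done:
- robot.goto(position, orientation): joint-space move of the TCP to a pose.
- robot.servo_line(position, ori=None, speed=0.15): straight line of the TCP; ori=None keeps the orientation; speed is the mean speed in m/s.
- robot.movej(angles): joint-space move.
- robot.move_gripper(opening): opening from 0.0 (shut) to 1.0 (fully open); the grip force is fixed at half the most; returns when the fingers have stopped.
- robot.dwell(seconds).
- robot.ik(position, orientation): joint angles nearest the present ones, or None.
- robot.grab_frame(name): name is "scene" or "top" or "wrist"; returns (picture, depth): 400x640x3 uint8, red, green, blue; 400x640 float32, m along the optical axis (not along the pixel's ray), 0 where there is no reading.
- robot.camera_info(name): a dict with "vfov" (degrees; the focal length in pixels is half the picture's height over the tangent of half this angle, whatever the lens; pixels are square), "cx", "cy" (the principal point, pixels), "k1" (the pictures are not rectified: a ray, as slopes to the right and down, at radius r is drawn at 1 + k1 r^2 times it, then the intrinsics apply), "view" (4x4, takes a point from world to camera coordinates); the wrist camera has in their place "T_tool_cam" (4x4, takes a point from camera to tool coordinates, whose origin is the TCP and whose axes are the flange's). Camera axes: x right, y down, z forward; pixel columns grow to the right and rows downward; lengths in m; the calibration is good to about 2 mm. A picture is of the moment at which its call begins: read the wrist's pose just before it. camera_info takes no time and is no camera call.
A pose or a line that the arm cannot do raises robot.Unreachable and nothing moves.
- robot.job_done(): hands the job in, once; it reports no verdict.
Readings, each from a call of its own:
- robot.read_t(): time.
- robot.read_qpos(): joint angles.
- robot.read_qvel(): joint speeds.
- robot.read_effort(): joint torques, N m.
- robot.read_position(): TCP position.
- robot.read_tcp_rot(): TCP orientation.
- robot.read_force(): force on the tool from outside, world axes, zero at the start.
- robot.read_ft_torque(): the same for the moment, N m.
- robot.read_grip_width(): opening from 0.0 (shut) to 1.0 (fully open).
Only numpy, scipy, OpenCV 4.12 (cv2) and the standard library are available. Lean on these libraries where they do the work, as an engineer would, in place of code of your own. Each camera call takes 0.05 s, during which the arm holds its last target. There are 200 camera calls.

## Task

Pull the steel taper gauge up out of its spring-clip stand and slide its thin blade straight down between the two upright plates of the engraving clamp until it drags snugly on both plates, without forcing it. Leave the other things on the desk where they are, and finish while still holding the gauge upright at that depth: do not let go.

Things in the scene. Friction and masses are not known exactly. Their poses are not given: they have to be found in the camera images.
- gauge_handle (a point): Centre of the handle of the taper gauge, a plain steel tool 116 mm long, about 0.15 kg, that at first stands tip down in the stand. The handle, all that shows above the stand, is a flat ribbed block 26 mm wide (x), 12 mm thick (y), 46 mm tall (z). z points from tip to handle; the blade's tip is 93 mm below this point. An 8 mm shank, 14 by 8.8 mm, joins handle and blade.
- gauge_tip (a point): Middle of the thin lower end of the gauge's blade; axes as the handle. At first hidden in the stand, 6 mm above the desk. The blade is 62 mm long and 14 mm wide (x); its thickness (y) grows evenly, on both faces, from 2 mm at the tip to 8.8 mm at the shank. A round bead stands 2 mm out of each narrow edge, 54 mm above the tip.
- stand: Grey clip stand screwed to the desk: a block 47 (x) by 34 (y) mm, 76 mm tall, on a 56 by 50 mm foot, with a pocket open at the top. Origin under its middle, on the desk. The gauge stands in it with the same axes, handle on the stand's top. Sprung balls hold its beads: it needs a straight pull up of about 6 to 10 N over the first 10 mm, then slides freely and is clear after 72 mm.
- clamp: Engraving clamp: aluminium base 110 (x) by 90 (y) mm screwed to the desk, 26 mm tall with its carriage; origin under its middle. Two upright steel plates stand on the carriage with a narrow gap, open at the top, between them; a black hand screw is at its +y end. Both plates float together up to 5 mm along y against a weak spring (0.25 N per mm), so they centre themselves on the blade.
- fixed_plate: The clamp's fixed plate, at -y of the gap: 34 mm wide (x), 10 mm thick (y), 64 mm tall. Origin: middle of the top edge of its inner face, the one at the gap, 90 mm above the desk; y points across the gap to the other plate, z up. The top 8 mm of the inner face slope back by 4 mm as a lead-in.
- slide_plate: The clamp's other plate, same size and bevel, same axes; origin in the middle of the top edge of its inner face, which looks to -y. It is locked: the gap between the inner faces is somewhere from 3.5 to 5.3 mm. The blade first touches both plates with its tip 21 to 39 mm below their tops; then each mm further down adds about 3 N of drag. 4 to 8 N of drag is snug; over 20 N is forced.
- calculator: Bystander: black desk calculator, 125 by 78 by 13 mm, lying.
- mug: Bystander: white mug, 80 mm across, 88 mm tall.
- bottle: Bystander: brown bottle, 52 mm across, 100 mm tall.
- tape: Bystander: roll of clear tape lying flat, 68 mm across, 18 mm tall.
- caliper: Bystander: caliper lying flat, 150 mm long, 8 mm tall.
- tin: Bystander: open blue tin of ring blanks, 85 mm square, 40 mm tall.
- mandrel: Bystander: wooden ring cone on a 40 mm foot, 122 mm tall.

How it is judged (in metres and radians):
On the way:
1. The gauge is out of its stand, held in the fingers (z of gauge_tip in the frame of stand above 0.076 m and contact force between gauge and the fingers above 2 N), for 0.2 s.
At the end, for the whole second after the job is handed in: The gauge's blade stands between the two plates, tip more than 16 mm below their tops and at least 30 mm above the desk, within 11 mm of the middle of the plates' width, upright within 0.15 rad and still; each plate presses on it with more than 0.8 N; the fingers still grip it (more than 2 N) (contact force between gauge and fixed_plate above 0.8 N and contact force between gauge and slide_plate above 0.8 N and z of gauge_tip in the frame of fixed_plate below -0.016 m and x of gauge_tip in the frame of fixed_plate between -0.011 and 0.011 m and y of gauge_tip in the frame of fixed_plate between -0.001 and 0.007 m and angle between gauge_tip's own z axis and vertical below 0.15 rad and contact force between gauge and the fingers above 2 N and height (world z) of gauge_tip above 0.03 m and linear speed of gauge below 0.01 m/s); the arm keeps its last pose, push and grip.
It fails at once if The blade is forced into the gap: more than 32 N on a plate with the tip over 15 mm below the plates' tops (z of gauge_tip in the frame of fixed_plate below -0.015 m and (contact force between gauge and fixed_plate above 32 N or contact force between gauge and slide_plate above 32 N)).
It fails at once if A bystander is moved by more than 30 mm (distance of any of calculator, mug, bottle, tape, caliper, tin, mandrel from where it was at the start of the episode above 0.03 m).
It also fails if it takes over 48 s, if anything falls off the work surface, if the arm or the gripper's body presses on something with over 40 N, if the wrist force passes 120 N, or if a joint passes its speed limit or range.

## Working session

There is one attempt and no reset: what is moved stays moved. The work goes in short steps, each a Python script; the robot and the scene stay as the last script left them, time stands still between calls to the robot, and variables do not carry over. Pictures are saved under pics/ and viewed, about 8 in all and at most 12, crops included, and the job is handed in when it is done.

```bash
ls; mkdir -p pics
cat > h.py <<'E'
import numpy as np, cv2
from rig import robot
def info(n):
    i=robot.camera_info(n); f=200/np.tan(np.radians(i["vfov"])/2); return i,f
def campose(n):
    """cam->world; for the wrist, of the present moment"""
    i,_=info(n)
    if "view" in i: return np.linalg.inv(np.array(i["view"]))
    T=np.eye(4); T[:3,:3]=robot.read_tcp_rot(); T[:3,3]=robot.read_position()
    return T@np.array(i["T_tool_cam"])
def slopes(n,uv):
    i,f=info(n); K=np.array([[f,0,i["cx"]],[0,f,i["cy"]],[0,0,1.]])
    uv=np.asarray(uv,float).reshape(-1,1,2)
    return cv2.undistortPoints(uv,K,np.array([i["k1"],0,0,0,0.]),).reshape(-1,2)
def onplane(n,uv,z,T):
    s=slopes(n,uv); d=np.c_[s,np.ones(len(s))]@T[:3,:3].T; o=T[:3,3]
    return o+d*((z-o[2])/d[:,2:3])
def bydepth(n,uv,dep,T):
    s=slopes(n,uv); p=np.c_[s,np.ones(len(s))]*np.asarray(dep)[:,None]
    return p@T[:3,:3].T+T[:3,3]
def cloud(n,dep,T):
    v,u=np.mgrid[0:400,0:640]
    P=bydepth(n,np.c_[u.ravel(),v.ravel()],dep.ravel(),T).reshape(400,640,3)
    P[dep==0]=np.nan; return P
def project(n,P,T):
    i,f=info(n); V=np.linalg.inv(T); c=np.atleast_2d(P)@V[:3,:3].T+V[:3,3]
    s=c[:,:2]/c[:,2:]; s=s*(1+i["k1"]*(s**2).sum(1,keepdims=True)); return s*f+[i["cx"],i["cy"]]
def grab(n,name):
    T=campose(n); im,d=robot.grab_frame(n)
    cv2.imwrite(f"pics/{name}.png",im[:,:,::-1]); np.savez(f"pics/{name}.npz",im=im,d=d,T=T); return im,d,T
E
python3 - <<'E'
from h import *
for n in("scene","top","wrist"):
    print(n,{k:np.round(v,4).tolist() for k,v in robot.camera_info(n).items()}); grab(n,n+"0")
a,b=[cv2.imread(f"pics/{n}0.png") for n in("top","scene")]
cv2.imwrite("pics/w.png",cv2.resize(np.vstack([a,b]),(640,600)) if 0 else np.vstack([a,b])[:600*2])
print(robot.read_tcp_rot(),robot.read_t())
E
```

```text
pics
scene {'vfov': 46.641, 'cx': 318.3914, 'cy': 206.2152, 'k1': -0.0408, 'view': [[0.5694, 0.8217, 0.0244, -0.3025], [0.4644, -0.2971, -0.8343, -0.169], [-0.6783, 0.4864, -0.5508, 1.466], [0.0, 0.0, 0.0, 1.0]]}
top {'vfov': 56.8568, 'cx': 317.8421, 'cy': 196.9045, 'k1': -0.0453, 'view': [[-0.0066, -0.9999, 0.0109, 0.003], [-0.9957, 0.0055, -0.0926, 0.5432], [0.0926, -0.0114, -0.9956, 0.9103], [0.0, 0.0, 0.0, 1.0]]}
wrist {'vfov': 59.7506, 'cx': 319.0959, 'cy': 197.9946, 'k1': -0.003, 'T_tool_cam': [[-0.0003, -0.9615, -0.2747, 0.0739], [1.0, -0.0002, -0.0002, -0.0], [0.0001, -0.2747, 0.9615, -0.1585], [0.0, 0.0, 0.0, 1.0]]}
[[-8.97057055e-01 -4.41914226e-01 -6.75889217e-04]
 [-4.41914719e-01  8.97056462e-01  1.04164865e-03]
 [ 1.45991431e-04  1.23310367e-03 -9.99999229e-01]] 0.15
```

View pics/top0.png

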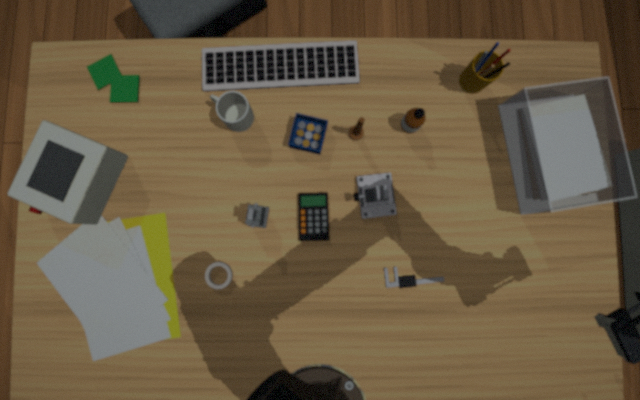

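View pics/scene0.png

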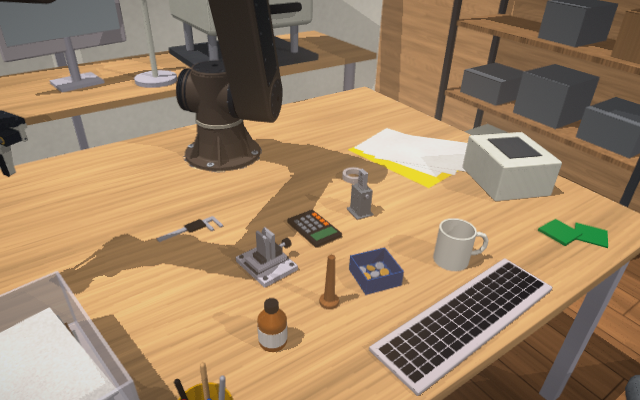

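The top view shows the stand at about (257,215) and the clamp at about (376,196), with its hand screw at (356,196). The scene view shows the stand with the gauge at (360,190) and the clamp at (266,255). I'll get rough positions from the top depth, then look from close up with the wrist camera.

Run:
```python
from h import *
D=np.load("pics/top0.npz"); P=cloud("top",D["d"],D["T"])
def reg(name,u0,u1,v0,v1,zmin,zmax=1):
    Q=P[v0:v1,u0:u1].reshape(-1,3); Q=Q[(Q[:,2]>zmin)&(Q[:,2]<zmax)]
    r=cv2.minAreaRect((Q[:,:2]*1000).astype(np.float32))
    print(name,len(Q),Q.mean(0).round(4),"zmax",np.nanmax(Q[:,2]).round(4),np.round(r[0],1),np.round(r[1],1),round(r[2],1))
reg("stand",240,275,200,232,.02);reg("standtop",240,275,200,232,.06);reg("handle",240,275,200,232,.1)
reg("clamp",345,402,168,222,.008);reg("plates",345,402,168,222,.07);
reg("desk",280,295,160,190,-1)
```

```text
stand 361 [0.4968 0.1512 0.0798] zmax 0.1259 [497.8 155.7] [34.4 57.3] 81.0
standtop 315 [0.497  0.153  0.0855] zmax 0.1259 [497.8 155.6] [34.4 57.3] 81.5
handle 78 [0.4974 0.1544 0.1181] zmax 0.1259 [497.7 155.4] [12.  25.8] 81.5
clamp 1531 [ 0.5477 -0.1458  0.028 ] zmax 0.0926 [ 548.9 -141.9] [110.2 107.5] 6.4
plates 160 [ 0.5489 -0.1495  0.0859] zmax 0.0926 [ 549.6 -150. ] [34.1 25.1] 6.7
desk 448 [ 6.049e-01  7.980e-02 -6.000e-04] zmax 0.0052 [605.2  79.8] [77.5 37.3] 0.1
```

```bash
cat >> h.py <<'E'
def R(deg):  # tool down, jaw axis (tool y) at this world angle
    c,s=np.cos(np.radians(deg)),np.sin(np.radians(deg)); return np.array([[-s,c,0],[c,s,0],[0,0,-1.]])
E
python3 - <<'E'
from h import *
for n,p,a in(("clamp",(.5496,-.150),96.7),("stand",(.4977,.1554),81.5)):
    for k,dx in enumerate((.03,-.04)):
        q=np.array([p[0]+dx,p[1]+(.03 if k else -.03),.26])
        (robot.goto if k==0 else robot.servo_line)(q,R(a)); robot.dwell(.2)
        im,d,T=grab("wrist",f"{n}{k}")
        P=cloud("wrist",d,T)
        lo=.108 if n=="stand" else .08
        m=(P[...,2]>lo)&(P[...,2]<.15)&(np.hypot(P[...,0]-p[0],P[...,1]-p[1])<.05)
        Q=P[m]; r=cv2.minAreaRect((Q[:,:2]*1000).astype(np.float32))
        print(n,k,m.sum(),Q.mean(0).round(4),"z95",np.percentile(Q[:,2],[5,50,95]).round(4),np.round(r[0],1),np.round(r[1],1),round(r[2],1))
print(robot.read_t(),robot.read_force())
a=[cv2.imread(f"pics/{x}.png") for x in("clamp0","clamp1","stand0","stand1")]
cv2.imwrite("pics/m.png",cv2.resize(np.vstack([np.hstack(a[:2]),np.hstack(a[2:])]),(800,500),interpolation=cv2.INTER_AREA))
E
```

```text
clamp 0 789 [ 0.5469 -0.1503  0.0885] z95 [0.083  0.0896 0.0913] [ 547.7 -150.2] [33.1 24.7] 6.3
clamp 1 728 [ 0.5459 -0.1504  0.0883] z95 [0.0826 0.0895 0.0913] [ 547.  -150.2] [34.4 24.8] 6.2
stand 0 446 [0.4948 0.155  0.1216] z95 [0.1171 0.1221 0.1235] [495.3 155.2] [12.3 24.6] 80.3
stand 1 420 [0.4929 0.1562 0.1209] z95 [0.1128 0.122  0.1233] [494.3 155.7] [12. 25.] 81.0
5.5 [ 0.35288573 -0.35212279  0.07004219]
```

View pics/m.png

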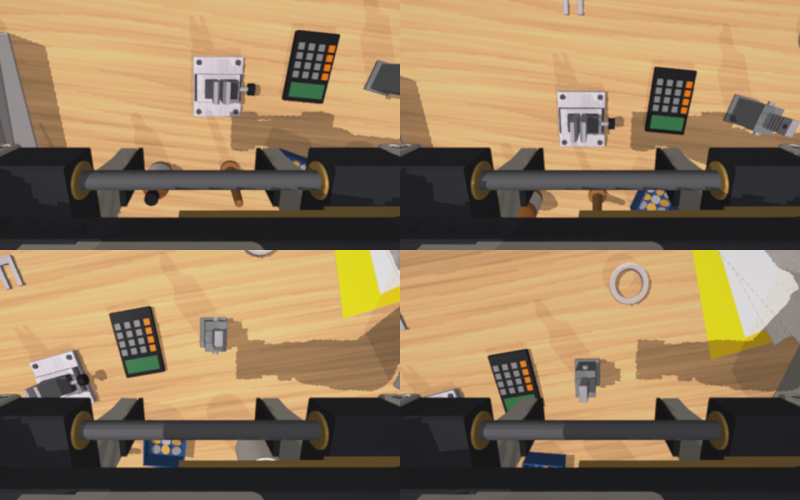

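Handle top is at z 0.122 and plate tops at 0.090, and both views and the stated sizes agree. Going to grasp and pull.

Run:
```python
from h import *
x,y=.4953,.1555; o=R(81.0)
robot.goto([x,y,.19],o); robot.servo_line([x,y,.084],o,speed=.08)
print("pre",robot.read_force().round(2)); robot.move_gripper(0.0)
print("w",robot.read_grip_width()*88,robot.read_force().round(2))
for z in(.090,.097,.125,.185):
    robot.servo_line([x,y,z],o,speed=.03 if z<.1 else .06); print(z,np.round(robot.read_force(),2),np.round(robot.read_position(),4),robot.read_grip_width()*88)
grab("wrist","lift"); grab("scene","lift_s"); print(robot.read_t(),robot.read_ft_torque())
a=cv2.imread("pics/lift.png"); b=cv2.imread("pics/lift_s.png")[80:280,240:480]
cv2.imwrite("pics/l.png",np.hstack([cv2.resize(a,(400,250)),cv2.resize(b,(300,250))]))
```

```text
pre [ 0.57 -0.25  0.24]
w 11.700315808364898 [-0.54  0.27  0.38]
0.09 [-1.45 -4.76  5.26] [0.4953 0.1549 0.0907] 11.86698094913039
0.097 [-0.67 -0.49 -0.84] [0.4955 0.156  0.0974] 12.039322400584922
0.125 [ 0.37  0.47 -1.65] [0.4954 0.1556 0.1253] 12.143706855921565
0.185 [-0.51  0.62 -1.18] [0.495  0.1553 0.1845] 11.752325273942942
11.175 [-0.08711348  0.01287894  0.00355188]
```

View pics/l.png

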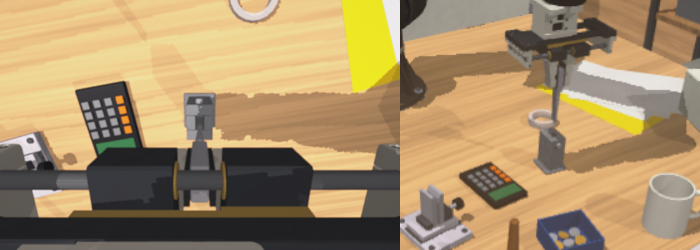

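The gauge is out and gripped: 11.8 mm opening and about 1.2 N of weight. Now I'll carry it over the clamp and measure the tip from wrist and scene depth before descending.

Run:
```python
from h import *
x,y=.5478,-.1502; o=R(96.3)
robot.servo_line([.495,.155,.215],R(81),speed=.1)
robot.servo_line([x,y,.215],o,speed=.12); robot.servo_line([x,y,.185],o,speed=.08); robot.dwell(.3)
p=robot.read_position(); Rt=robot.read_tcp_rot(); print(p.round(4),robot.read_t(),"F0",robot.read_force().round(2))
for n in("wrist","scene","top"):
    im,d,T=grab(n,"ov_"+n); P=cloud(n,d,T); L=(P-p)@Rt   # tool coords
    m=(np.abs(L[...,0])<.02)&(np.abs(L[...,1])<.02)&(L[...,2]>.008)&(L[...,2]<.083)
    Q=L[m]
    print(n,m.sum())
    if len(Q)<8: continue
    print(" zmax",np.sort(Q[:,2])[-5:].round(4))
    for a in(.01,.03,.05,.065):
        S=Q[(Q[:,2]>a)&(Q[:,2]<a+.015)]
        if len(S): print("  ",a,len(S),"x",S[:,0].min().round(4),S[:,0].max().round(4),"y",np.percentile(S[:,1],[5,50,95]).round(4))
    # plates seen now
    m=(P[...,2]>.08)&(P[...,2]<.095)&(np.hypot(P[...,0]-x,P[...,1]-y)<.035); Q=P[m]
    if len(Q)>50: r=cv2.minAreaRect((Q[:,:2]*1000).astype(np.float32)); print(" plates",np.round(r[0],1),np.round(r[1],1),round(r[2],1))
c=cv2.imread("pics/ov_wrist.png")[120:320,220:420]; b=cv2.imread("pics/ov_scene.png")[140:290,190:340]
cv2.imwrite("pics/o.png",np.hstack([cv2.resize(c,(400,400)),cv2.resize(b,(400,400))]))
```

```text
[ 0.548  -0.1502  0.1854] 15.1833 F0 [ 0.89  0.03 -1.58]
wrist 234
 zmax [0.0745 0.0757 0.0757 0.076  0.0763]
   0.01 42 x 0.0069 0.0088 y [-0.0028  0.0002  0.0032]
   0.03 90 x 0.0065 0.0073 y [-0.0025 -0.0001  0.0029]
   0.05 48 x 0.0045 0.0073 y [-0.0014  0.0002  0.0022]
   0.065 21 x 0.0065 0.0072 y [-0.0008  0.0006  0.0013]
 plates [ 547.4 -150.3] [35.1 24.6] 6.5
scene 175
 zmax [0.0758 0.0763 0.0769 0.0774 0.0785]
   0.01 46 x -0.0107 0.0068 y [-0.0057 -0.0042  0.0021]
   0.03 41 x -0.0093 0.0074 y [-0.005  -0.0034  0.0022]
   0.05 32 x -0.0096 0.0069 y [-0.0038 -0.0024  0.0009]
   0.065 27 x -0.0105 0.0068 y [-0.0037 -0.0017  0.0001]
 plates [ 549.5 -151.6] [36.7 26.2] 3.6
top 0
```

View pics/o.png

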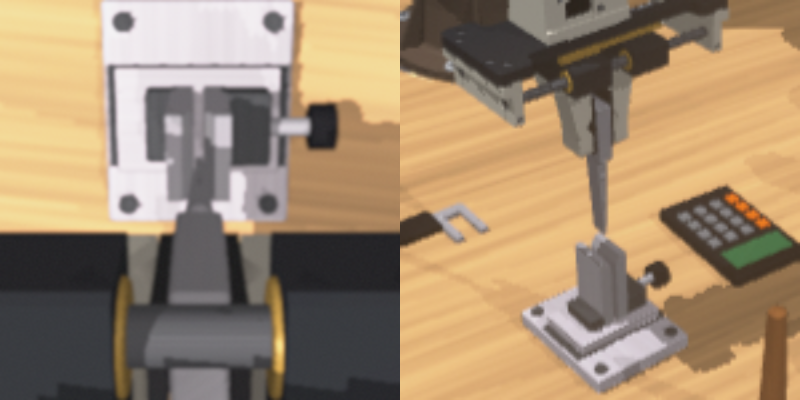

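The blade hangs upright with its tip 78 mm below the TCP, so it hasn't slipped, and it lines up with the gap (tip at about (200,170) in the left crop). Starting the guarded descent.

```bash
cat > d.py <<'E'
from h import *
x,y=.5478,-.1502; o=R(96.3)
def F(n=10):
    a=[]
    for _ in range(n): a.append(robot.read_force()); robot.dwell(.02)
    return np.mean(a,0)
E
python3 - <<'E'
from d import *
F0=F(); np.save("F0.npy",F0); print("F0",F0.round(2))
robot.servo_line([x,y,.170],o,speed=.05)
z=.170
while z>.127:
    z-= .003 if z>.150 else (.001 if z>.1 and 'slow' not in globals() else .0004)
    robot.servo_line([x,y,z],o,speed=.015); f=F(5)-F0
    print(round(z,4),robot.read_position().round(4),f.round(2))
    if z>.150 and f[2]>5: print("caught"); break
    if f[2]>1.5: slow=1
    if f[2]>5: break
robot.dwell(.3); print(robot.read_t(),(F()-F0).round(2),robot.read_position().round(4),robot.read_grip_width()*88)
E
```

```text
F0 [ 0.08  0.25 -1.19]
0.167 [ 0.5478 -0.1502  0.1671] [0.15 0.19 0.1 ]
0.164 [ 0.5478 -0.1502  0.164 ] [-0.33 -0.08 -0.03]
0.161 [ 0.5478 -0.1502  0.161 ] [ 0.32 -0.05 -0.05]
0.158 [ 0.5478 -0.1502  0.158 ] [ 0.1  -0.26  0.04]
0.155 [ 0.5478 -0.1502  0.155 ] [ 0.12 -0.49  0.11]
0.152 [ 0.5478 -0.1502  0.152 ] [-0.15 -0.53  0.09]
0.149 [ 0.5478 -0.1502  0.149 ] [ 0.06 -0.45  0.39]
0.148 [ 0.5478 -0.1502  0.148 ] [ 0.12 -0.23 -0.22]
0.147 [ 0.5478 -0.1502  0.147 ] [ 0.06 -0.49 -0.02]
0.146 [ 0.5478 -0.1502  0.146 ] [ 0.08 -0.15 -0.63]
0.145 [ 0.5478 -0.1502  0.145 ] [-0.34 -0.4  -0.23]
0.144 [ 0.5478 -0.1502  0.144 ] [ 0.22 -0.59  0.07]
0.143 [ 0.5478 -0.1502  0.143 ] [ 0.49 -0.43 -0.15]
0.142 [ 0.5478 -0.1502  0.142 ] [-0.17 -0.38 -0.58]
0.141 [ 0.5478 -0.1502  0.141 ] [-0.27 -0.18  0.26]
0.14 [ 0.5478 -0.1502  0.14  ] [ 0.05 -0.18  0.09]
0.139 [ 0.5478 -0.1502  0.139 ] [-0.06 -0.32 -0.26]
0.138 [ 0.5478 -0.1502  0.138 ] [ 0.49  0.1  -0.47]
0.137 [ 0.5478 -0.1502  0.137 ] [0.2  0.1  0.18]
0.136 [ 0.5478 -0.1502  0.136 ] [-0.15 -0.53  0.06]
0.135 [ 0.5479 -0.1502  0.135 ] [ 0.02 -0.48 -0.41]
0.134 [ 0.548  -0.1502  0.1341] [ 0.5  -0.53  1.78]
0.1336 [ 0.5481 -0.1503  0.1339] [ 0.31 -0.63  3.78]
0.1332 [ 0.548  -0.1502  0.1335] [-0.41 -0.18  5.83]
24.95 [-0.28 -0.43  6.47] [ 0.548  -0.1503  0.1335] 11.891797334203577
```

Drag is a steady 6 N or so, inside the snug range, at about 34.5 mm depth. One last look before I hand in.

Run:
```python
from d import *
F0=np.load("F0.npy"); grab("scene","fin"); p=robot.read_position(); 
im,d,T=grab("wrist","finw"); P=cloud("wrist",d,T)
m=(P[...,2]>.08)&(P[...,2]<.094)&(np.hypot(P[...,0]-x,P[...,1]-y)<.035); r=cv2.minAreaRect((P[m][:,:2]*1000).astype(np.float32)); print(np.round(r[0],1),np.round(r[1],1))
print((F(15)-F0).round(2),robot.read_t())
a=cv2.imread("pics/fin.png"); cv2.imwrite("pics/f.png",np.hstack([cv2.resize(a,(400,250)),cv2.resize(a[140:290,190:340],(250,250))]))
```

```text
[ 543.  -150.7] [26.1 24.5]
[ 0.12 -0.4   6.46] 25.4667
```

View pics/f.png

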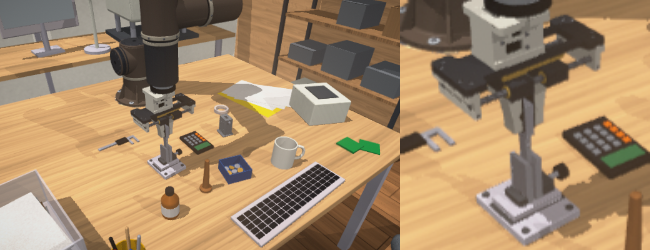

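The blade stands upright between the plates (right crop, about (525,150)), the fingers are holding it, and every bystander is where it started.

```bash
python3 -c "
from rig import robot
robot.job_done(); print(robot.read_t())"
```

```text
the job is handed in; nothing more can be done
the job is handed in; nothing more can be done
```

The gauge is out of its stand and seated snugly between the clamp plates, still held upright in the gripper. I handed the job in at about 25.5 s; no verdict was reported.

- **Grasp and pull:** I gripped the handle across its 12 mm faces and pulled straight up. Over the clamp, the wrist and scene depth readings put the tip about 76–78 mm below the TCP. That matches the 78 mm expected, so the gauge had not slipped noticeably.
- **Insertion:** I lowered it in small force-guarded steps. The blade first touched with its tip about 34 mm below the plate tops, within the expected 21–39 mm.
- **Final drag:** It held steady at about 6.4 N, inside the 4–8 N snug range, with sideways force under 0.5 N. The tip ended about 34.5 mm below the plate tops, roughly 55 mm above the desk.
- **Final picture:** It shows the blade upright between the plates, the fingers holding the handle, and the bystanders apparently unmoved.

Three readings were off or disagreed:
- **Pull force:** One reading during the pull was +5.3 N upward, where I expected a downward pull. The clip springing past the beads may explain it.
- **Camera offset:** The fixed cameras and the wrist camera differed by about 2–3 mm in x. I used mostly the wrist values.
- **Last plate check:** The wrist measurement of the plate outline came out short in x (26 mm instead of 34 mm), probably because the gripper hid part of it. Its position across the gap still agreed within 0.5 mm.

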